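Clamp the coffee grinder and hold its lid on pulse

TASK

Clamp the coffee grinder to the worktop by pressing its red hinged lever down until it snaps over to its stop. Then fit the lid: lower it fully into the grinder's dark collar with its two lugs in the two slots, turn it clockwise against its spring to the yellow pulse mark, half-way to the lock, and finish there, gripping the lid and holding it turned (it springs back if let go). Do not let the lid click past the lock at the red mark, and leave the other things on the worktop where they stand.

Things in the scene. Friction and masses are not known exactly. Their poses are not given: they have to be found in the camera images.
- grinder: the grinder, fixed, upright, round: cream housing 109 mm across, dark collar 112 mm across, rubber foot 120 mm across, 66 mm high. Origin on its axis at the worktop, z up. The red clamp lever sticks out on its -x side.
- port (a point): centre of the grinder's open mouth, level with the collar's top, 66 mm up; axes as the grinder's. The two bayonet slots, marked white, lie on its +x and -x: each 18 mm wide, reaching 46 mm from the axis; elsewhere the mouth's radius is 40.5 mm. 16 mm below this point is the top of the switch ring, on which the lid's lugs come to stand.
- pulse_mark (a point): yellow mark on the collar's top (52 mm from the axis; also down its outer side), 0.65 rad clockwise from above of the white slot mark on +x; a second one stands opposite. On pulse, the lid's bar and pointers point at the yellow marks.
- lock_mark (a point): red mark on the collar's top, 1.30 rad clockwise of the white mark on +x; a second one stands opposite. Sprung lock balls stop the lugs at about 0.8 rad of lid turn; forced past them (0.6 N m), the lid clicks in and stays locked at the red marks. It cannot turn anticlockwise out of the slots.
- lever_pad (a point): middle of the ribbed top of the red lever's pad (28 x 32 mm), where it is pressed, about 104 mm out from the grinder's axis; 46 mm above the worktop when the lever is up, 24 mm when it is down at its stop. The lever is hinged 57.5 mm out from the axis, 18 mm above the worktop, 47 mm from the pad.
- clamp_lever (a joint): angle of the clamp lever: 0 = up (unclamped), 0.50 = down at its stop (clamped). Over-centre spring: it takes about 7 N at the pad at first, less and less to 0.30 rad, and beyond that it snaps down to the stop by itself and stays.
- lid_grip (a point): middle of the flat-sided grip of the loose cream lid, on its axis, 48 mm above its underside; the lid stands upright on the worktop, z up. The grip is a bar 54 mm long along x, 24 mm wide along y (pinch across y), from 26 to 62 mm above the underside. Fully in the collar, this point is 32 mm above point port. The lid weighs about 110 g and is the same after a half turn.
- lid_foot (a point): centre of the lid's underside; axes as lid_grip. Flange 94 mm across, 18 to 26 mm up; skirt 77 mm across below it; at the skirt's foot, on +x and -x (in line with the bar, below the dark pointer lines), a lug 10 mm wide, 8 mm high, reaching 44.5 mm from the axis. Fully in the collar it is on the grinder's axis, 16 mm below point port.
- switch_ring (a joint): turn of the switch ring in the collar, clockwise from above, 0 = at rest. From the middle of the slots the lugs turn about 0.1 rad freely, then push the ring, so it reads about 0.1 rad less than the lid's turn: about 0.55 with the lid on the yellow mark. A spring turns it back (0.06 N m at rest, 0.15 N m there).
- mug: striped coffee mug, 84 x 117 x 95 mm, at the right; origin under its centre. Bystander.
- teaspoon: steel spoon, 188 mm long, lying at the right; origin under its centre. Bystander.
- honey: jar of honey, 64 mm across, 97 mm high, at the back; origin under its centre. Bystander.
- coffee_canister: grey canister with a wooden lid, 102 mm across, 150 mm high, at the back; origin under its centre. Bystander.
- tea_canister: smaller grey canister with a wooden lid, 87 mm across, 120 mm high, at the back; origin under its centre. Bystander.
- spice_jar: spice jar with a black cap, 44 mm across, 105 mm high, behind the work; origin under its centre. Bystander.
Not all that is in view belongs to the job. Leave any green look-alike of the part that bears lid_grip alone.

How it is judged:
By the outcome, as a careful person would: the job done as asked, in the order asked, and still so for the second after the job is handed in, while the arm keeps its last pose, push and grip.
It also fails if it takes over 42 s, if anything falls off the work surface, if the arm or the gripper's body presses on something with over 40 N, if the wrist force passes 120 N, or if a joint passes its speed limit or range.

ROBOT

A 7-joint arm with a two-finger parallel gripper is mounted at the origin on a cart in front of the work surface, level with it; the furniture and walls round the work are solid. World frame = base frame: x ahead of the robot, y to its left, z up, the work surface at z = 0. Lengths are in m, angles in rad, forces in N, time in s.
With the tool pointing down it reaches from about 0.35 to 0.9 m from the base axis. Payload 8.1 kg.
Tool frame: the origin (TCP) lies midway between the tips of the shut fingers; the grasp point (between the pads) lies 19 mm behind it (arm.hold_point_z is the z of the grasp point in the tool frame, in m); z points along the fingers, y is the line along which they close (so a half turn about z gives the same grasp; the last joint's range is limited). The gripper opens to 92 mm and grips with 3 to 60 N. Pads are 19 mm wide; open, the fingers measure 130 mm over their backs; the gripper's body (75 mm by 190 mm) begins 47 mm behind the grasp point.
Start: joints at [1.216, 0.434, 0.025, 1.573, -0.012, 1.134, -0.075], TCP at [0.156, -0.605, 0.19] pointing down, gripper open.
Joint ranges: [-2.62, 2.62], [-0.44, 2.09], [-1.27, 1.32], [0.08, 2.57], [-1.32, 4.46], [0.12, 2], [-2.74, 2.74]. Speed limits (rad/s): [2.22, 2.22, 3.01, 3.01, 3.14, 3.14, 3.14].

INTERFACE

Orientations are given as a rotation vector (axis times angle).
In Python, from cell import arm, get_image, camera_params, job gives the robot as it stands.
- The arm moves only by the tool send_rows, never from a script. Its argument "deltas" is a list of rows, each a list of 3 entries, a list of its own where there are three numbers: the shift along the world's x, y, z in m, then the turn, a rotation vector about the world's x, y, z in rad, then the finger opening in m, from 0 to 0.0918. In form: [[[tx, ty, tz], [ax, ay, az], gripper], ...]. A call has exactly 10 rows; each row shifts and turns the commanded pose from where the row before left it; what a row does not reach is not made up. A row lasts 1/10 s, in which the tool goes at most 50 mm and 8.59 degrees, less where a joint would pass 70% of its speed; a pose out of reach is approached as far as the arm can. A call with a gripper value outside its range is refused whole. The fingers move at their own pace and stop on an object; "force" is the grip in N (left out, the last holds). Time passes only in rows, so rows that do not move let the fingers close, or fill a call up. It gives the time, the measured TCP pose, the force and the opening at its end, in the units of the state.
- arm.observe(): the state, without advancing time (a new reading comes with each control period).
- get_image(name): name is "scene" or "top" or "wrist"; returns the picture (400x640x3 uint8, red, green, blue); there is no depth.
- camera_params(name): a dict with "fov_y" (degrees; the focal length in pixels is half the picture's height over the tangent of half this angle, whatever the lens; pixels are square), "cx", "cy" (the principal point, pixels), "rvec" (rotation vector, rad) and "tvec" (3), from world to camera coordinates, as OpenCV has them. Camera axes: x right, y down, z forward; pixel columns grow to the right and rows downward; lengths in m; the calibration is good to about 2 mm. A picture is of the moment at which its call begins: read the wrist's pose just before it. camera_params takes no time and is no camera call; for the wrist camera it gives the pose at the moment of the call.
- job.sign_off(): hands the job in, once; it reports no verdict.
The state is a dict: "clock": time; "joints": joint angles; "dq": joint speeds; "joint_efforts": joint torques, N m; "position": TCP position; "ee_rot": TCP orientation; "force": force on the tool from outside, world axes, zero at the start; "ft_torque": the same for the moment, N m; "width": opening from 0.0 (shut) to 1.0 (fully open).
Only numpy, scipy, OpenCV 4.12 (cv2) and the standard library are available. Lean on these libraries where they do the work, as an engineer would, in place of code of your own. Each camera call takes 0.05 s, during which the arm holds its last target. There are 200 camera calls.

## Working session

There is one attempt and no reset: what is moved stays moved. The work goes in short steps, Python scripts to look and compute and a tool call to move; the robot and the scene stay as the last step left them, time stands still between calls to the robot, and variables do not carry over. Pictures are saved under pics/ and viewed, on a budget of 10 in all, crops included, one or two more only if the job needs it, and the job is handed in when it is done.

Besides the shell and the picture viewer there is one more tool, called after "Request:" as name(argument=value, ...), one argument or row to a line, values as JSON. send_rows: Moves the arm, as the interface text tells. Its arguments: {"type":"object","properties":{"deltas":{"type":"array","items":{"type":"array"}},"force":{"type":"number"}},"required":["deltas"]}

```bash
mkdir -p pics; ls
python3 - <<'E'
from cell import arm,get_image,camera_params
import cv2,numpy as np
print(arm.observe(),arm.hold_point_z)
for n in("scene","top"):
    im=get_image(n);cv2.imwrite(f"pics/{n}0.png",im[:,:,::-1]);print(n,camera_params(n))
E
```

```text
pics
{'clock': 0.0, 'joints': array([ 1.21636804,  0.43517949,  0.02495594,  1.57412311, -0.01162706,
        1.13400255, -0.07509353]), 'dq': array([ 0.00033725, -0.00026553, -0.00097624,  0.00117749, -0.00065757,
       -0.00349217, -0.00099679]), 'joint_efforts': array([-2.52306418e-04, -6.67846942e+01,  9.84722301e-01, -3.14450955e+01,
       -6.04982302e-02,  4.29686846e-02,  1.46723060e-04]), 'position': array([ 0.15554587, -0.60472967,  0.18876177]), 'ee_rot': array([-3.11520792e+00, -3.94240553e-01,  4.79290232e-04]), 'force': array([-0.09598845,  0.17754994, -0.01493444]), 'ft_torque': array([ 0.01970985,  0.00176131, -0.0192923 ]), 'width': 0.998492130235212} -0.0188
scene {'fov_y': 50.467564503833714, 'cx': 311.44667892792467, 'cy': 199.972961718275, 'rvec': array([ 1.89605282, -0.68466268,  0.4422162 ]), 'tvec': array([-0.63499306,  0.1154184 ,  1.26578089])}
top {'fov_y': 50.2016258508474, 'cx': 320.5335967759429, 'cy': 194.03301528423177, 'rvec': array([ 2.18366663, -2.17625437,  0.08592902]), 'tvec': array([-0.34275997,  0.54008027,  1.10289965])}
```

View pics/scene0.png

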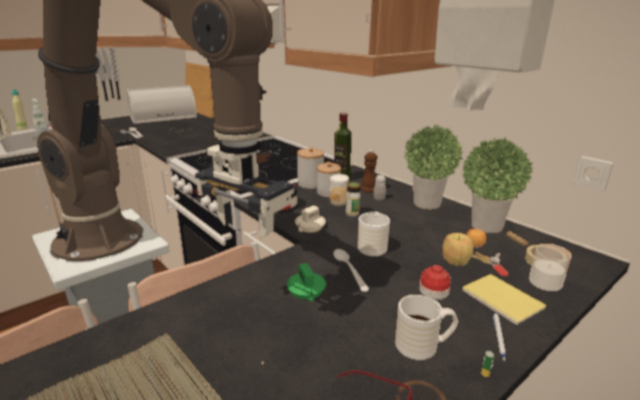

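View pics/top0.png

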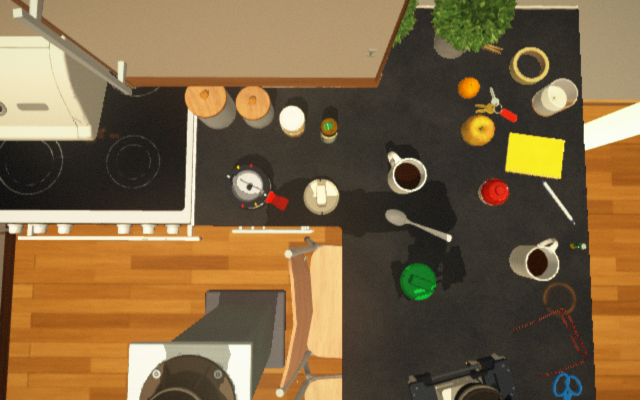

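The top view shows the grinder at (250,187), its red lever pad at (278,202) and the cream lid at (321,197). Things that could be taken for the lid are the green look-alike (418,282), the red pot (494,192) and the white honey jar (292,121). I choose the cream lid at (321,197), with its bar near vertical in the image, and check it in a close crop.

```bash
cat > h.py <<'E'
import cv2,numpy as np
from cell import arm,get_image,camera_params
def cam(n):
    p=camera_params(n);f=200/np.tan(np.radians(p['fov_y']/2))
    return np.array([[f,0,p['cx']],[0,f,p['cy']],[0,0,1]]),cv2.Rodrigues(p['rvec'])[0],p['tvec'],p['rvec']
def ray(n,uv,z,c=None):
    K,R,t,_=c or cam(n)
    uv=np.atleast_2d(uv).astype(float)
    d=(np.linalg.inv(K)@np.c_[uv,np.ones(len(uv))].T).T@R
    o=-R.T@t
    return o+d*((z-o[2])/d[:,2])[:,None]
def proj(n,P,c=None):
    K,R,t,rv=c or cam(n)
    return cv2.projectPoints(np.atleast_2d(P).astype(float),rv,t,K,None)[0][:,0]
E
python3 - <<'E'
from h import *
im=cv2.imread('pics/top0.png');x0,y0=220,150
c=cv2.resize(im[y0:y0+75,x0:x0+130],None,fx=6,fy=6,interpolation=cv2.INTER_CUBIC)
cv2.imwrite('pics/c1.png',c)
print(ray('top',[250,187],.066),ray('top',[278,202],.046),ray('top',[321,197],.03))
hsv=cv2.cvtColor(im,cv2.COLOR_BGR2HSV)
def blobs(m,z,n):
    k,l,s,ce=cv2.connectedComponentsWithStats(m.astype(np.uint8))
    for i in range(1,k):
        if s[i,4]>=3: print(n,s[i],ce[i].round(1),ray('top',ce[i],z)[0].round(4))
H,S,V=hsv[...,0].astype(int),hsv[...,1],hsv[...,2]
roi=np.zeros(H.shape,bool);roi[155:225,225:345]=1
blobs(roi&((H<8)|(H>172))&(S>150)&(V>80),.046,'red')
blobs(roi&(H>18)&(H<35)&(S>120)&(V>80),.066,'yel')
blobs(roi&(V>120)&(S<90),.03,'cream')
E
```

```text
[[ 0.55493762 -0.162291    0.066     ]] [[ 0.51834696 -0.23162226  0.046     ]] [[ 0.53278544 -0.3421784   0.03      ]]
red [250 163   3   5  10] [250.9 164.9] [ 0.6144 -0.1603  0.046 ]
red [265 191  24  20 268] [277.  200.7] [ 0.5216 -0.229   0.046 ]
red [241 204   3   4  10] [242.2 205.5] [ 0.509  -0.1397  0.046 ]
yel [236 165   4   4  13] [237.6 166.6] [ 0.6069 -0.1299  0.066 ]
yel [254 202   4   4  12] [255.5 203.7] [ 0.5127 -0.1769  0.066 ]
cream [233 170  31  31 688] [247.6 184.6] [ 0.5646 -0.1498  0.03  ]
cream [227 175   3   3   7] [228. 176.] [ 0.5872 -0.0981  0.03  ]
cream [306 180  33  32 776] [321.4 195. ] [ 0.5381 -0.3431  0.03  ]
cream [270 184   1   4   4] [270.  185.5] [ 0.5625 -0.2086  0.03  ]
cream [264 193   3   3   6] [264.7 194.3] [ 0.5393 -0.1949  0.03  ]
cream [254 203   9   6  17] [258.4 205.4] [ 0.5102 -0.1789  0.03  ]
```

View pics/c1.png

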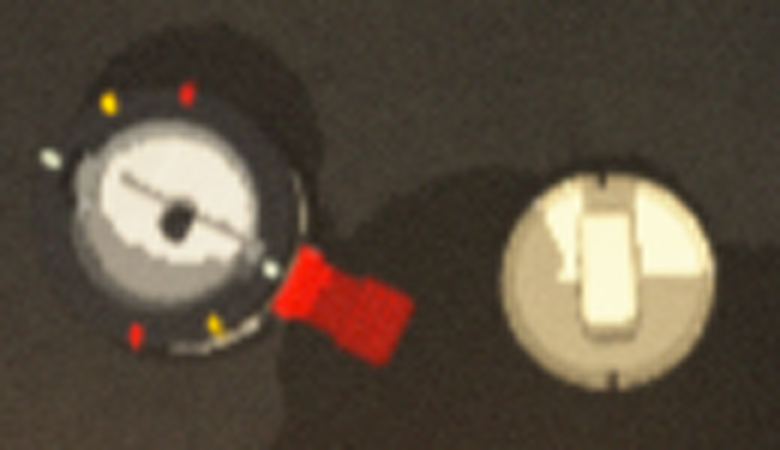

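Run:
```python
from h import *
c2=lambda x,y:[(x+.5)/6-.5+220,(y+.5)/6-.5+150]
P={k:ray('top',c2(*v),.066)[0] for k,v in dict(w1=(51,158),w2=(271,269),y1=(109,103),y2=(215,325),r1=(187,94),r2=(137,335)).items()}
for a in'wyr':
    p,q=P[a+'1'],P[a+'2'];d=p-q;print(a,(p+q)[:2]/2,np.hypot(*d[:2]),np.arctan2(d[1],d[0]))
C=np.mean(list(P.values()),0)
# lid
p,q=ray('top',[c2(602,181),c2(613,381)],.026);d=p-q;print('ptr',(p+q)/2,np.hypot(*d[:2]),np.arctan2(d[1],d[0]))
# bar top quad corners z=.062
b=ray('top',[c2(584,210),c2(634,208),c2(634,327),c2(586,328)],.062);print(b.round(4),b.mean(0),np.hypot(*(b[0]-b[3])[:2]),np.hypot(*(b[0]-b[1])[:2]))
print('ax bar',np.arctan2(*((b[0]+b[1]-b[2]-b[3])[[1,0]])))
im=cv2.imread('pics/top0.png')
hsv=cv2.cvtColor(im,cv2.COLOR_BGR2HSV);m=((hsv[...,2]>70)&(hsv[...,1]>40)).astype(np.uint8)
# flange disc outline, ellipse fit
from cv2 import findContours
m[:, :300]=0;m[:,345:]=0;m[:172]=0;m[225:]=0
cs,_=findContours(m,cv2.RETR_EXTERNAL,cv2.CHAIN_APPROX_NONE);k=max(cs,key=cv2.contourArea)
e=cv2.fitEllipse(k);print('flange',e,ray('top',e[0],.024)[0])
# lever pad
print('pad',ray('top',c2(372,316),.046)[0], ray('top',[c2(413,299),c2(380,366)],.046))
for n,u in dict(spice=(329,124),honey=(292,112),tea=(254,100),coffee=(207,98)).items(): print(n,ray('top',u,.1)[0])
```

```text
w [ 0.5596147  -0.15304959] 0.10475598674429323 1.107811528667725
y [ 0.55952692 -0.1534781 ] 0.10486232912663568 0.4583173213563868
r [ 0.55934281 -0.15359953] 0.10413133332627852 -0.18688353828862114
ptr [ 0.53474734 -0.3417273   0.026     ] 0.08776003241365075 0.058181694215138774
[[ 0.5621 -0.3317  0.062 ]
 [ 0.563  -0.3529  0.062 ]
 [ 0.5125 -0.353   0.062 ]
 [ 0.512  -0.3327  0.062 ]] [ 0.53738265 -0.34258616  0.062     ] 0.05007867670079295 0.021206692509484582
ax bar 0.011734514876903487
flange ((320.86651611328125, 196.35791015625), (36.11381530761719, 36.13810729980469), 44.48884201049805) [ 0.53491434 -0.3418206   0.024     ]
pad [ 0.51773399 -0.24084708  0.046     ] [[ 0.52509652 -0.25835503  0.046     ]
 [ 0.49631038 -0.24450164  0.046     ]]
spice [ 0.70935347 -0.36143844  0.1       ]
honey [ 0.7394053  -0.26935113  0.1       ]
tea [ 0.76959321 -0.17432934  0.1       ]
coffee [ 0.77432388 -0.05698153  0.1       ]
```

Request:
send_rows(
  deltas=[
    [[0.02,0.02,0],[0,0,0.05],0],
    [[0.03,0.03,0],[0,0,0.05],0],
    [[0.03,0.03,0],[0,0,0.05],0],
    [[0.03,0.03,0],[0,0,0.05],0],
    [[0.03,0.03,0],[0,0,0.05],0],
    [[0.03,0.03,0],[0,0,0.05],0],
    [[0.03,0.03,0],[0,0,0.05],0],
    [[0.03,0.03,0],[0,0,0.05],0],
    [[0.03,0.03,0],[0,0,0.05],0],
    [[0.02,0.02,0],[0,0,0.05],0],
  ],
)

```text
clock: 1.1
position: [0.4377, -0.3223, 0.1894]
ee_rot: [-2.919, -1.16, -0.001]
force: [-0.2, -1.0, 0.2]
width: 0.181
```

Request:
send_rows(
  deltas=[
    [[0.015,0.015,0],[0,0,0.07],0],
    [[0.015,0.015,0],[0,0,0.07],0],
    [[0.015,0.015,0],[0,0,0.07],0],
    [[0.015,0.015,-0.02],[0,0,0.07],0],
    [[0.013,0.013,-0.02],[0,0,0.07],0],
    [[0,0,-0.03],[0,0,0],0],
    [[0,0,-0.02],[0,0,0],0],
    [[0,0,-0.02],[0,0,0],0],
    [[0,0,-0.01],[0,0,0],0],
    [[0,0,0],[0,0,0],0],
  ],
)

```text
clock: 2.1
position: [0.5078, -0.2522, 0.0682]
ee_rot: [-2.675, -1.644, 0.002]
force: [0.0, 0.6, 0.5]
width: 0.004
```

Run:
```python
from h import *
s=arm.observe();print(s['position'],s['ee_rot'],s['width'])
a=get_image('wrist');b=get_image('scene')
c=cv2.resize(b[140:290,220:420],(533,400),interpolation=cv2.INTER_CUBIC)
cv2.imwrite('pics/w1.png',cv2.hconcat([cv2.resize(a,(640,400))[:,::-1][:,::-1]])[:,:,::-1]);cv2.imwrite('pics/s1.png',c[:,:,::-1])
```

```text
[ 0.50780661 -0.25219115  0.06823732] [-2.67453000e+00 -1.64423779e+00  2.40761665e-03] 0.003769453500378081
```

View pics/w1.png

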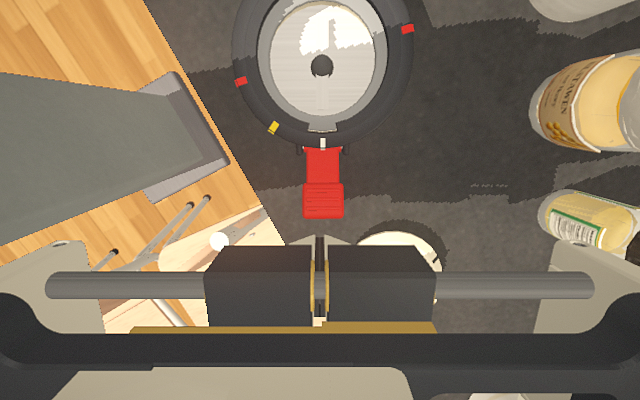

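The wrist view shows the red lever straight ahead of the closed fingers, with its ribbed pad at (323,200) and the white slot mark at (323,143).

Run:
```python
from h import *
c=cam('wrist')
print(ray(0,[[323,184],[323,200],[323,217]],.046,c).round(4), ray(0,[[408,29],[240,82],[273,127],[323,143]],.066,c).round(4))
print('axis', ray(0,[[408,29],[240,82]],.066,c).mean(0))
```

```text
[[ 0.5232 -0.2297  0.046 ]
 [ 0.5176 -0.2409  0.046 ]
 [ 0.5114 -0.2532  0.046 ]] [[ 0.6126 -0.164   0.066 ]
 [ 0.5077 -0.144   0.066 ]
 [ 0.5128 -0.1771  0.066 ]
 [ 0.5373 -0.2009  0.066 ]]
axis [ 0.56018661 -0.15400018  0.066     ]
```

Request:
send_rows(
  deltas=[
    [[0.004,0.006,0],[0,0,0],0],
    [[0,0,-0.01],[0,0,0],0],
    [[0,0,-0.006],[0,0,0],0],
    [[0,0,-0.006],[0,0,0],0],
    [[0,0,-0.005],[0,0,0],0],
    [[0,0,-0.005],[0,0,0],0],
    [[0,0,-0.004],[0,0,0],0],
    [[0,0,-0.003],[0,0,0],0],
    [[0,0,-0.003],[0,0,0],0],
    [[0,0,0],[0,0,0],0],
  ],
)

```text
clock: 3.2
position: [0.5125, -0.2462, 0.0272]
ee_rot: [-2.677, -1.644, 0.0]
force: [-0.4, -0.1, -1.0]
width: 0.001
```

Request:
send_rows(
  deltas=[
    [[0,0,-0.002],[0,0,0],0],
    [[0,0,-0.001],[0,0,0],0],
    [[0,0,0.02],[0,0,0],0],
    [[0,0,0.03],[0,0,-0.1],0],
    [[0,0,0.04],[0,0,-0.14],0.04],
    [[0.003,-0.015,0.03],[0,0,-0.14],0.08],
    [[0.005,-0.02,0],[0,0,-0.14],0.08],
    [[0.005,-0.02,0],[0,0,-0.14],0.08],
    [[0.005,-0.02,0],[0,0,-0.14],0.08],
    [[0.005,-0.02,0],[0,0,-0.14],0.08],
  ],
)

```text
clock: 4.2
position: [0.5359, -0.3421, 0.1448]
ee_rot: [3.132, 0.245, 0.0]
force: [0.5, 0.5, 0.2]
width: 0.475
```

Run:
```python
from h import *
s=arm.observe();print(s['position'],s['ee_rot'],s['width'],s['dq'].round(3))
K=cam('wrist');np.savez('w2.npz',K=K[0],R=K[1],t=K[2],rv=K[3])
a=get_image('wrist');b=get_image('top')
cv2.imwrite('pics/w2.png',a[:,:,::-1]);cv2.imwrite('pics/t2.png',b[:,:,::-1])
```

```text
[ 0.53587101 -0.3420608   0.14475954] [3.13177927e+00 2.44932285e-01 4.00399542e-04] 0.4746701828048415 [-0.026  0.214  0.382 -0.368 -0.189  0.14  -0.97 ]
```

View pics/w2.png

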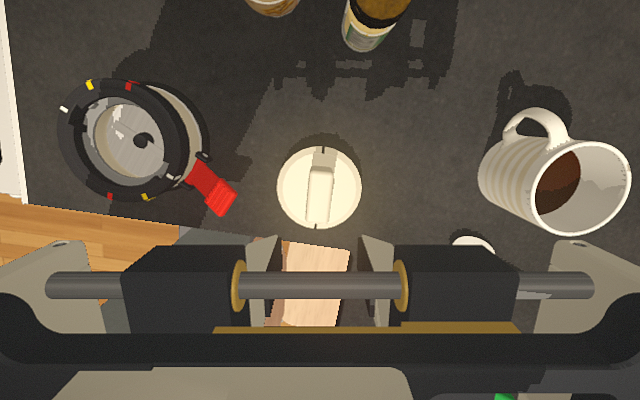

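Run:
```python
from h import *
print(ray(0,[225,212],.024)) if 0 else None
c=cam('wrist');get=get_image('wrist');cv2.imwrite('pics/w3.png',get[:,:,::-1])
print(arm.observe()['position'],arm.observe()['dq'].round(3))
hsv=cv2.cvtColor(get[:,:,::-1].copy(),cv2.COLOR_BGR2HSV);H,S,V=[hsv[...,i].astype(int) for i in range(3)]
m=(((H<8)|(H>172))&(S>150)&(V>80)).astype(np.uint8)
k,l,s,ce=cv2.connectedComponentsWithStats(m)
ax=np.array([.560,-.1537]);u=np.array([np.cos(1.109),np.sin(1.109)])
for i in range(1,k):
  if s[i,4]<8: continue
  print(s[i],ce[i])
  if s[i,4]>300:
    ct,_=cv2.findContours((l==i).astype(np.uint8),0,2);pts=cv2.boxPoints(cv2.minAreaRect(ct[0]));print(pts)
    for z in(.016,.024,.046):
      d=ray(0,ct[0][:,0],z,c)[:,:2]-ax; r=-(d@u);print(z,'rmin/max',r.min(),r.max(),'lat',(d@[-u[1],u[0]]).min(),(d@[-u[1],u[0]]).max())
# lid
m2=((V>140)&(S<90)).astype(np.uint8);m2[:130]=0;m2[235:]=0;m2[:,:265]=0;m2[:,375:]=0
ct,_=cv2.findContours(m2,0,1);q=max(ct,key=cv2.contourArea);q=cv2.convexHull(q);e=cv2.fitEllipse(q);print(e,ray(0,e[0],.023,c))
```

```text
[ 0.53541756 -0.34254019  0.14428853] [-0.009 -0.015 -0.042  0.027 -0.003  0.002  0.038]
[121  79  16  11  72] [126.125       83.66666667]
[ 181  158   54   58 1466] [208.69440655 187.16166439]
[[176.00003 176.00002]
 [197.00003 155.00002]
 [238.50003 196.50002]
 [217.50003 217.50002]]
0.016 rmin/max 0.051741946384645326 0.10911940892342009 lat -0.012159277980100575 0.03235831328822222
0.024 rmin/max 0.05389015954607713 0.10984733709808653 lat -0.014909103669174952 0.028506527635640825
0.046 rmin/max 0.059797745740014535 0.11184913957841919 lat -0.02247112431412935 0.017914117091042046
[103 192   7   8  39] [106.23076923 195.25641026]
((316.27294921875, 186.66001892089844), (83.4222640991211, 85.40635681152344), 93.43388366699219) [[ 0.53707314 -0.3414152   0.023     ]]
```

View pics/w3.png

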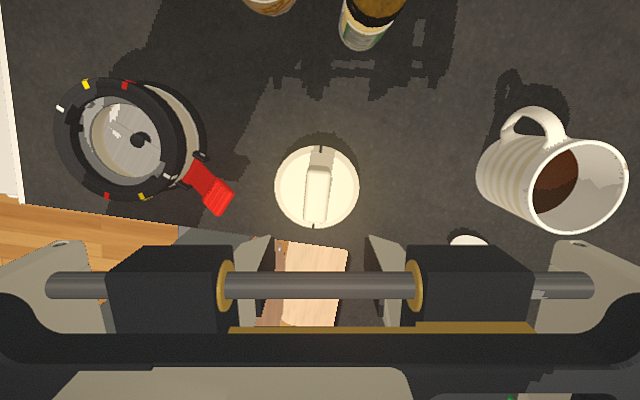

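Run:
```python
from h import *
c=cam('wrist');g=cv2.imread('pics/w3.png')
ax=np.array([.560,-.1537]);u=np.array([np.cos(1.109),np.sin(1.109)]);n=np.array([-u[1],u[0]])
for z in(.016,.02,.024,.035,.046):
  d=ray(0,[[237,190],[218,216],[208.7,187]],z,c)[:,:2]-ax;print(z,(-(d@u)).round(4),(d@n).round(4))
m=ray(0,[[60,109],[168,176],[126,83.7],[106,195.3],[86,84],[142,197]],.066,c);print(m.round(4),m.mean(0))
cv2.imwrite('pics/c4.png',cv2.resize(g[60:230,40:250],None,fx=3.5,fy=3.5,interpolation=cv2.INTER_CUBIC))
```

```text
0.016 [0.1072 0.1055 0.0797] [-0.0058  0.0333  0.0097]
0.02 [0.1076 0.1059 0.0804] [-0.0072  0.0314  0.0081]
0.024 [0.1079 0.1063 0.0811] [-0.0087  0.0295  0.0065]
0.035 [0.1089 0.1073 0.0831] [-0.0126  0.0242  0.002 ]
0.046 [0.1099 0.1084 0.085 ] [-0.0166  0.0189 -0.0025]
[[ 0.5796 -0.1047  0.066 ]
 [ 0.5346 -0.1996  0.066 ]
 [ 0.61   -0.1623  0.066 ]
 [ 0.5063 -0.1417  0.066 ]
 [ 0.6042 -0.1284  0.066 ]
 [ 0.5101 -0.1755  0.066 ]] [ 0.55747472 -0.15204067  0.066     ]
```

View pics/c4.png

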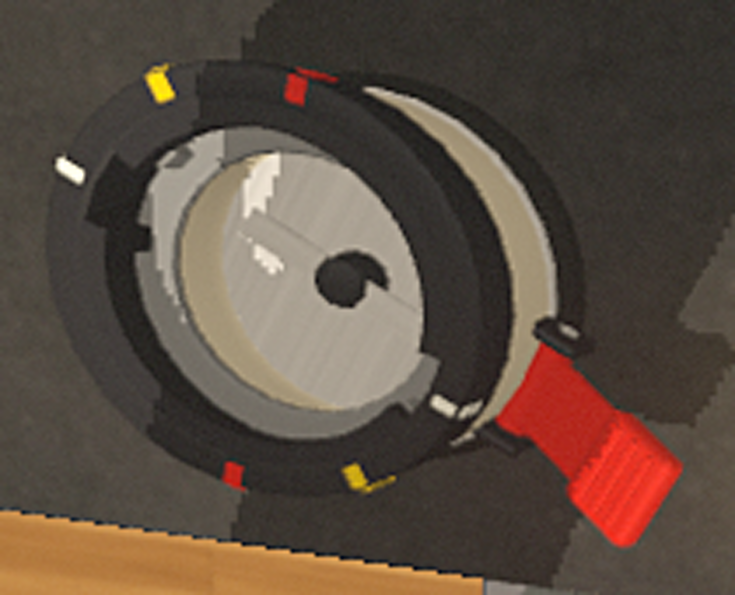

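Run:
```python
from h import *
ax=np.array([.5597,-.1535]);u=np.array([np.cos(1.109),np.sin(1.109)]);n=np.array([-u[1],u[0]])
for f in('top0','t2'):
  g=cv2.imread(f'pics/{f}.png');hsv=cv2.cvtColor(g,cv2.COLOR_BGR2HSV).astype(int)
  m=(((hsv[...,0]<8)|(hsv[...,0]>172))&(hsv[...,1]>150)&(hsv[...,2]>60));m[:,:262]=0;m[:,300:]=0;m[:180]=0;m[220:]=0
  v,uu=np.nonzero(m);print(f,m.sum(),uu.min(),uu.max(),v.min(),v.max())
  for z in(.024,.046):
    d=ray('top',np.c_[uu,v],z)[:,:2]-ax;r=-(d@u);print(z,'r',r.min().round(4),r.max().round(4),'lat of outer',(d@n)[r>r.max()-.02].mean().round(4))
```

```text
top0 268 265 288 191 210
0.024 r 0.0528 0.1094 lat of outer 0.0004
0.046 r 0.0561 0.1115 lat of outer 0.0005Traceback (most recent call last):
  File "<stdin>", line 6, in <module>
    return umr_minimum(a, axis, None, out, keepdims, initial, where)
ValueError: zero-size array to reduction operation minimum which has no identity
```

Run:
```python
from h import *
c=cam('wrist')
ax=np.array([.5597,-.1535]);u=np.array([np.cos(1.109),np.sin(1.109)]);n=np.array([-u[1],u[0]])
def P(r,l,z): return [*(ax-r*u+l*n),z]
print('marks pred',proj(0,[P(-52,0,66) if 0 else P(-.052,0,.066),P(.052,0,.066)],c).round(1),'obs (60,109),(168,176)')
for nm,r,z in(('up',.098,.046),('down',.104,.024)):
  print(nm,proj(0,[P(r,0,z),P(r+.013,.016,z),P(r+.013,-.016,z),P(r-.014,.016,z),P(r-.014,-.016,z)],c).round(1).tolist())
```

```text
marks pred [[ 62.3 105.6]
 [168.6 174.1]] obs (60,109),(168,176)
up [[218.3, 196.4], [221.4, 215.5], [237.4, 191.3], [198.6, 201.0], [214.3, 176.0]]
down [[229.6, 194.4], [232.2, 212.3], [247.4, 189.6], [211.2, 198.7], [226.1, 175.4]]
```

The lever pad's corners in the crop ((235,192), (220,216) in the wrist picture) match the "up" projection, so the press did not hold. I press again, nearer the pad's middle and in steps, reading the force.

Request:
send_rows(
  deltas=[
    [[0,0.01,0],[0,0,0.1],0],
    [[-0.003,0.015,0],[0,0,0.12],0],
    [[-0.004,0.02,0],[0,0,0.12],0],
    [[-0.004,0.02,0],[0,0,0.12],0],
    [[-0.004,0.02,0],[0,0,0.12],0],
    [[-0.004,0.016,-0.01],[0,0,0.12],0],
    [[0,0,-0.02],[0,0,0.12],0],
    [[0,0,-0.02],[0,0,0.12],0],
    [[0,0,-0.02],[0,0,0],0],
    [[0,0,-0.01],[0,0,0],0],
  ],
)

```text
clock: 5.35
position: [0.5156, -0.239, 0.0632]
ee_rot: [-2.673, -1.647, 0.001]
force: [-0.7, 0.2, 0.9]
width: 0.004
```

Request:
send_rows(
  deltas=[
    [[0,0,-0.005],[0,0,0],0],
    [[0,0,-0.004],[0,0,0],0],
    [[0,0,-0.002],[0,0,0],0],
    [[0,0,-0.002],[0,0,0],0],
    [[0,0,-0.002],[0,0,0],0],
    [[0,0,-0.002],[0,0,0],0],
    [[0,0,-0.002],[0,0,0],0],
    [[0,0,-0.002],[0,0,0],0],
    [[0,0,-0.001],[0,0,0],0],
    [[0,0,0],[0,0,0],0],
  ],
)

```text
clock: 6.35
position: [0.5166, -0.2403, 0.0424]
ee_rot: [-2.677, -1.644, 0.0]
force: [0.2, -0.5, 0.5]
width: 0.007
```

Request:
send_rows(
  deltas=[
    [[0,0,-0.001],[0,0,0],0],
    [[0,0,-0.001],[0,0,0],0],
    [[0,0,-0.001],[0,0,0],0],
    [[0,0,-0.001],[0,0,0],0],
    [[0,0,-0.001],[0,0,0],0],
    [[0,0,-0.001],[0,0,0],0],
    [[0,0,0],[0,0,0],0],
    [[0,0,0],[0,0,0],0],
    [[0,0,0],[0,0,0],0],
    [[0,0,0],[0,0,0],0],
  ],
)

```text
clock: 7.35
position: [0.5167, -0.2403, 0.0366]
ee_rot: [2.677, 1.644, 0.0]
force: [0.4, 0.5, 0.8]
width: 0.006
```

Run:
```python
from h import *
s=arm.observe();print(s['position'],s['force'],s['ft_torque'])
a=get_image('wrist');cv2.imwrite('pics/w5.png',a[:,:,::-1])
b=get_image('scene');cv2.imwrite('pics/s5.png',b[:,:,::-1])
```

```text
[ 0.51671514 -0.2403292   0.03657779] [0.42387646 0.45341566 0.79866087] [-0.03831395 -0.08055707 -0.00973998]
```

View pics/w5.png

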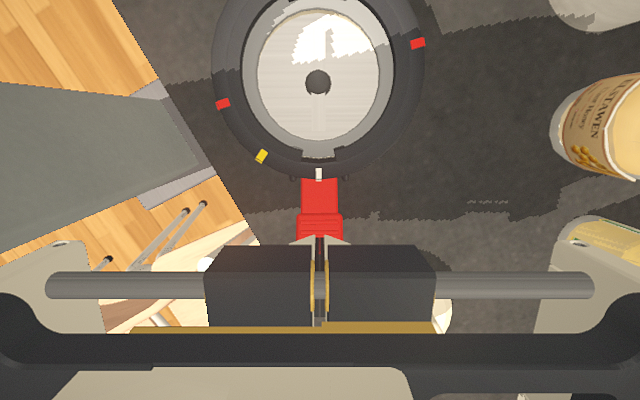

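Run:
```python
from h import *
c=cam('wrist');s=arm.observe()
ax=np.array([.5597,-.1535]);u=np.array([np.cos(1.109),np.sin(1.109)]);n=np.array([-u[1],u[0]])
def P(r,l,z): return [*(ax-r*u+l*n),z]
print('tcp',proj(0,s['position'],c),'tip at pads',proj(0,s['position']+[0,0,.019],c))
print('white',proj(0,[P(.052,0,.066)],c),'obs 319,174')
for nm,r,z in(('up',.098,.046),('down',.104,.024)):
  print(nm,proj(0,[P(r-.014,.016,z),P(r-.014,-.016,z),P(r+.013,.016,z),P(r,0,z)],c).round(1).tolist())
g=cv2.imread('pics/w5.png');hsv=cv2.cvtColor(g,cv2.COLOR_BGR2HSV).astype(int)
m=(((hsv[...,0]<8)|(hsv[...,0]>172))&(hsv[...,1]>150)&(hsv[...,2]>60));m[:170]=0;m[250:]=0
for v in range(176,246,4):
  x=np.nonzero(m[v])[0]
  if len(x):print(v,x.min(),x.max())
x=cv2.imread('pics/s5.png')
```

```text
tcp [[320.10622199 228.59686701]] tip at pads [[320.21593412 239.23613301]]
white [[319.5320414  172.79632605]] obs 319,174
up [[295.5, 215.5], [344.0, 215.2], [296.6, 252.9], [319.9, 235.1]]
down [[298.0, 213.8], [341.4, 213.6], [299.0, 247.5], [319.8, 231.4]]
180 301 336
184 301 336
188 301 337
192 301 337
196 301 337
200 301 337
204 301 337
208 301 337
212 301 337
216 297 341
220 296 342
224 296 342
228 296 342
232 296 342
236 296 342
240 296 296
244 319 319
```

Request:
send_rows(
  deltas=[
    [[0,0,-0.001],[0,0,0],0],
    [[0,0,-0.001],[0,0,0],0],
    [[0,0,-0.001],[0,0,0],0],
    [[0,0,-0.001],[0,0,0],0],
    [[0,0,-0.001],[0,0,0],0],
    [[0,0,-0.001],[0,0,0],0],
    [[0,0,-0.001],[0,0,0],0],
    [[0,0,-0.001],[0,0,0],0],
    [[0,0,-0.001],[0,0,0],0],
    [[0,0,0],[0,0,0],0],
  ],
)

```text
clock: 8.45
position: [0.5166, -0.2403, 0.0274]
ee_rot: [-2.677, -1.644, 0.0]
force: [-0.2, -0.2, -0.5]
width: 0.005
```

Request:
send_rows(
  deltas=[
    [[0,0,-0.001],[0,0,0],0],
    [[0,0,-0.001],[0,0,0],0],
    [[0,0,-0.001],[0,0,0],0],
    [[0,0,-0.001],[0,0,0],0],
    [[0,0,-0.001],[0,0,0],0],
    [[0,0,-0.001],[0,0,0],0],
    [[0,0,0],[0,0,0],0],
    [[0,0,0],[0,0,0],0],
    [[0,0,0],[0,0,0],0],
    [[0,0,0],[0,0,0],0],
  ],
)

```text
clock: 9.45
position: [0.5167, -0.2403, 0.0216]
ee_rot: [2.677, 1.644, 0.0]
force: [0.6, 0.5, 0.4]
width: 0.004
```

Run:
```python
from h import *
s=arm.observe();print(s['position'],s['force'],s['ft_torque'])
c=cam('wrist');a=get_image('wrist');cv2.imwrite('pics/w6.png',a[:,:,::-1])
hsv=cv2.cvtColor(a[:,:,::-1].copy(),cv2.COLOR_BGR2HSV).astype(int)
m=(((hsv[...,0]<8)|(hsv[...,0]>172))&(hsv[...,1]>150)&(hsv[...,2]>60));m[:170]=0;m[260:]=0;m[:,:270]=0;m[:,370:]=0
for v in range(176,260,4):
  x=np.nonzero(m[v])[0]
  if len(x):print(v,x.min(),x.max(),len(x))
ax=np.array([.5597,-.1535]);u=np.array([np.cos(1.109),np.sin(1.109)]);n=np.array([-u[1],u[0]])
def P(r,l,z): return [*(ax-r*u+l*n),z]
for nm,r,z in(('up',.098,.046),('down',.104,.024)):
  print(nm,proj(0,[P(r-.014,.016,z),P(r-.014,-.016,z),P(r+.013,.016,z),P(r,0,z)],c).round(1).tolist())
```

```text
[ 0.51673305 -0.24032851  0.02159738] [0.55856861 0.49830173 0.41158279] [-0.03594792 -0.00972918  0.04761726]
184 300 338 26
188 300 338 39
192 299 338 40
196 299 338 40
200 299 338 40
204 299 338 40
208 299 338 40
212 299 338 40
216 299 338 40
220 299 340 42
224 295 343 49
228 295 344 50
232 295 344 50
236 294 344 35
240 294 344 6
up [[293.6, 223.3], [346.0, 223.0], [294.9, 263.3], [319.9, 244.3]]
down [[296.5, 220.6], [343.0, 220.3], [297.6, 256.3], [319.9, 239.3]]
```

Request:
send_rows(
  deltas=[
    [[0,0,-0.001],[0,0,0],0],
    [[0,0,-0.001],[0,0,0],0],
    [[0,0,-0.001],[0,0,0],0],
    [[0,0,-0.001],[0,0,0],0],
    [[0,0,-0.001],[0,0,0],0],
    [[0,0,-0.001],[0,0,0],0],
    [[0,0,-0.001],[0,0,0],0],
    [[0,0,-0.001],[0,0,0],0],
    [[0,0,0],[0,0,0],0],
    [[0,0,0],[0,0,0],0],
  ],
)

```text
clock: 10.5
position: [0.5169, -0.2406, 0.0141]
ee_rot: [2.676, 1.644, 0.0]
force: [-1.5, -0.1, 7.3]
width: 0.002
```

Run:
```python
from h import *
s=arm.observe();print(s['position'],s['force'],s['ft_torque'],s['joints'].round(4))
a=get_image('wrist');b=get_image('scene')
cv2.imwrite('pics/m7.png',cv2.hconcat([cv2.resize(a[160:300,220:420],None,fx=2,fy=2),cv2.resize(b[150:250,200:340],(392,280))])[:,:,::-1])
```

```text
[ 0.51685953 -0.24055625  0.01408212] [-1.54577616 -0.13676367  7.30099668] [-0.09397737  0.30890611  0.02558161] [ 0.5394  0.5676 -0.2773  1.8719  0.2227  0.7315 -0.3323]
```

View pics/m7.png

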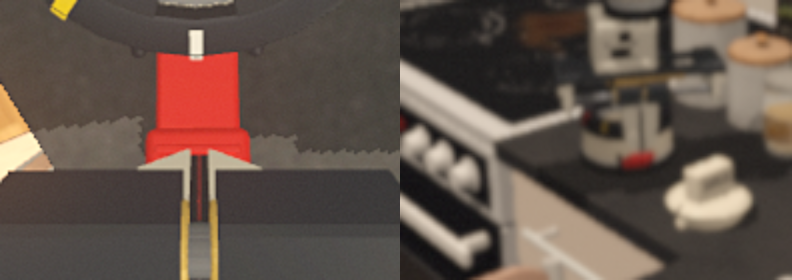

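Contact at last: the crop shows the fingertips on the ribbed pad, with 7.3 N at reported z = 0.014. The real fingertips therefore sit some 30 mm above the reported TCP, so I keep pressing and watch the force.

Request:
send_rows(
  deltas=[
    [[0,0,-0.001],[0,0,0],0],
    [[0,0,-0.001],[0,0,0],0],
    [[0,0,-0.001],[0,0,0],0],
    [[0,0,-0.001],[0,0,0],0],
    [[0,-0.001,-0.001],[0,0,0],0],
    [[0,0,-0.001],[0,0,0],0],
    [[0,0,0],[0,0,0],0],
    [[0,0,0],[0,0,0],0],
    [[0,0,0],[0,0,0],0],
    [[0,0,0],[0,0,0],0],
  ],
)

```text
clock: 11.6
position: [0.5168, -0.2419, 0.008]
ee_rot: [2.676, 1.643, -0.0]
force: [-1.1, -0.5, 5.3]
width: 0.007
```

Run:
```python
from h import *
s=arm.observe();print(s['position'],s['force'],s['ft_torque'])
a=get_image('wrist');cv2.imwrite('pics/w8.png',a[:,:,::-1])
hsv=cv2.cvtColor(a[:,:,::-1].copy(),cv2.COLOR_BGR2HSV).astype(int)
m=(((hsv[...,0]<8)|(hsv[...,0]>172))&(hsv[...,1]>150)&(hsv[...,2]>60));m[:170]=0;m[260:]=0;m[:,:270]=0;m[:,370:]=0
for v in range(176,260,4):
  x=np.nonzero(m[v])[0]
  if len(x):print(v,x.min(),x.max(),len(x))
```

```text
[ 0.51678333 -0.2419135   0.00798711] [-1.07458913 -0.52450827  5.29434562] [-0.27174053  0.25039777 -0.00623596]
188 297 338 34
192 297 338 42
196 297 338 42
200 297 338 42
204 297 338 42
208 297 338 42
212 297 338 42
216 297 338 42
220 297 338 42
224 297 338 42
228 293 342 50
232 292 344 53
236 292 344 37
240 292 344 8
```

Force is falling (7.3 to 5.3 N), as the over-centre spring should give. I keep going.

Request:
send_rows(
  deltas=[
    [[0,0,-0.001],[0,0,0],0],
    [[0,0,-0.001],[0,0,0],0],
    [[0,0,-0.001],[0,0,0],0],
    [[0,0,-0.001],[0,0,0],0],
    [[0,-0.001,-0.001],[0,0,0],0],
    [[0,0,-0.001],[0,0,0],0],
    [[0,0,-0.001],[0,0,0],0],
    [[0,0,-0.001],[0,0,0],0],
    [[0,0,0],[0,0,0],0],
    [[0,0,0],[0,0,0],0],
  ],
)

```text
clock: 12.65
position: [0.5166, -0.242, -0.0006]
ee_rot: [-2.676, -1.644, 0.0]
force: [0.5, 0.2, 0.2]
width: 0.005
```

Request:
send_rows(
  deltas=[
    [[0,0,0.02],[0,0,0],0],
    [[0,0,0.03],[0,0,-0.1],0],
    [[0,0,0.04],[0,0,-0.12],0.06],
    [[0.001,-0.01,0.04],[0,0,-0.14],0.06],
    [[0.003,-0.018,0.015],[0,0,-0.14],0.06],
    [[0.003,-0.018,0],[0,0,-0.14],0.06],
    [[0.004,-0.018,0],[0,0,-0.14],0.06],
    [[0.004,-0.018,0],[0,0,-0.14],0.06],
    [[0.003,-0.018,0],[0,0,-0.14],0.06],
    [[0,0,0],[0,0,0],0.06],
  ],
)

```text
clock: 13.65
position: [0.5342, -0.3448, 0.1441]
ee_rot: [3.14, 0.056, -0.001]
force: [-0.2, -1.0, -0.0]
width: 0.636
```

```bash
cat > look.py <<'E'
from h import *
import sys
s=arm.observe();r=s['ee_rot'];print(s['position'].round(4),'yaw',2*np.arctan2(r[1],r[0]),s['width'],s['dq'].round(3))
c=cam('wrist');a=get_image('wrist');cv2.imwrite(f'pics/{sys.argv[1]}.png',a[:,:,::-1])
ax=np.array([.5597,-.1535]);u=np.array([np.cos(1.109),np.sin(1.109)]);n=np.array([-u[1],u[0]])
def P(r,l,z): return [*(ax-r*u+l*n),z]
for nm,rr,z in(('up',.098,.046),('down',.104,.024)):
  print(nm,proj(0,[P(rr+.013,.016,z),P(rr+.013,-.016,z)],c).round(1).tolist())
hsv=cv2.cvtColor(a[:,:,::-1].copy(),cv2.COLOR_BGR2HSV);H,S,V=[hsv[...,i].astype(int) for i in range(3)]
m=(((H<8)|(H>172))&(S>150)&(V>80)).astype(np.uint8)
k,l,st,ce=cv2.connectedComponentsWithStats(m)
for i in range(1,k):
  if st[i,4]>300:
    ct,_=cv2.findContours((l==i).astype(np.uint8),0,2);q=ct[0][:,0];print(st[i],'right',q[q[:,0].argmax()],'bottom',q[q[:,1].argmax()])
# lid: dark pointers on flange & bright disc
E
python3 look.py w9
```

```text
[ 0.5342 -0.3448  0.1441] yaw 0.03543188423712195 0.6355983504570266 [-0.006 -0.017 -0.055  0.036  0.008 -0.002  0.112]
up [[223.5, 225.7], [235.9, 199.9]]
down [[234.4, 221.2], [246.3, 197.1]]
[ 183  172   53   54 1404] right [235 203] bottom [219 225]
```

View pics/w9.png

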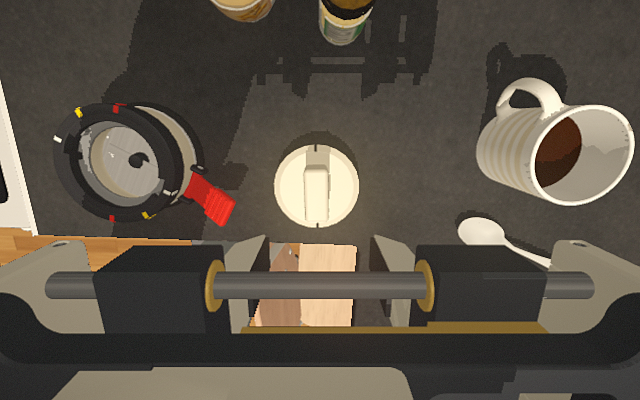

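Run:
```python
from h import *
K,R,t,rv=c=cam('wrist');s=arm.observe();p=s['position']
print('f',K[0,0],'tcp in cam',R@p+t,'cam pos rel TCP in tool', cv2.Rodrigues(s['ee_rot'])[0].T@(-R.T@t-p))
print('cam z in tool',cv2.Rodrigues(s['ee_rot'])[0].T@R[2])
g=cv2.imread('pics/w9.png');cv2.imwrite('pics/c9.png',cv2.resize(g[130:335,200:440],None,fx=2.8,fy=2.8,interpolation=cv2.INTER_CUBIC))
```

```text
f 295.83016529765047 tcp in cam [-1.38667105e-04  1.70962013e-02  2.07698669e-01] cam pos rel TCP in tool [ 7.40847121e-02 -3.41060477e-05 -1.94788323e-01]
cam z in tool [-2.77615588e-01  7.59922522e-04  9.60691942e-01]
```

View pics/c9.png

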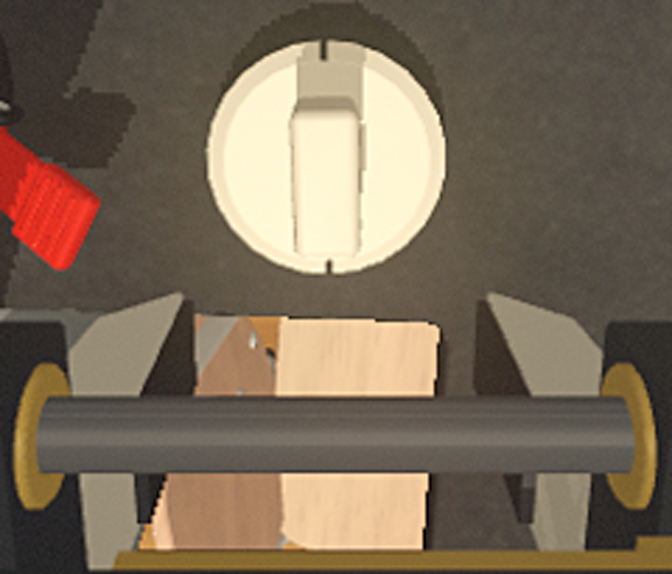

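The crop shows the open fingertips at (268,234) and (374,234). Their separation puts them about 30–40 mm above the reported TCP. The lever corners at (235,203) and (219,225) still match "up": I stopped just short of over-centre (force about 0) and it sprang back. I repeat the press, deeper.

Request:
send_rows(
  deltas=[
    [[0,0.01,0],[0,0,0.13],0],
    [[-0.003,0.016,0],[0,0,0.135],0],
    [[-0.004,0.018,0],[0,0,0.135],0],
    [[-0.004,0.018,0],[0,0,0.135],0],
    [[-0.004,0.018,-0.01],[0,0,0.135],0],
    [[-0.004,0.018,-0.02],[0,0,0.135],0],
    [[-0.001,0.001,-0.03],[0,0,0.135],0],
    [[0,0,-0.03],[0,0,0.135],0],
    [[0,0,-0.024],[0,0,0],0],
    [[0,0,0],[0,0,0],0],
  ],
)

```text
clock: 14.7
position: [0.5121, -0.2412, 0.0278]
ee_rot: [-2.657, -1.667, 0.005]
force: [-0.2, -0.5, -0.6]
width: 0.004
```

Request:
send_rows(
  deltas=[
    [[0,0,-0.01],[0,0,0],0],
    [[0,0,-0.005],[0,0,0],0],
    [[0,0,-0.004],[0,0,0],0],
    [[0,0,-0.004],[0,0,0],0],
    [[0,0,-0.004],[0,0,0],0],
    [[0,0,-0.004],[0,0,0],0],
    [[0,0,-0.003],[0,0,0],0],
    [[0,0,-0.002],[0,0,0],0],
    [[0,0,0],[0,0,0],0],
    [[0,0,0],[0,0,0],0],
  ],
)

```text
clock: 15.7
position: [0.5147, -0.243, -0.0055]
ee_rot: [-2.664, -1.665, -0.0]
force: [0.4, 0.0, -0.6]
width: 0.01
```

```bash
python3 look.py w10; python3 -c "
from cell import arm
print(arm.observe()['force'])"
```

```text
[ 0.5147 -0.243  -0.0055] yaw -5.166132591717977 0.009911489644927761 [ 0.001 -0.002 -0.001 -0.005  0.     0.001 -0.003]
up [[291.7, 280.8], [350.3, 281.3]]
down [[295.0, 270.7], [346.4, 271.1]]
[ 294  189   53   53 2124] right [346 241] bottom [345 241]
[ 0.76150602 -0.03310238 -0.24501255]
```

Request:
send_rows(
  deltas=[
    [[0,0,-0.002],[0,0,0],0],
    [[0,0,-0.002],[0,0,0],0],
    [[0,0,-0.002],[0,0,0],0],
    [[0,0,-0.002],[0,0,0],0],
    [[0,0,0],[0,0,0],0],
    [[0,0,0.02],[0,0,0],0],
    [[0,0,0.03],[0,0,0],0],
    [[0,0,0.03],[0,0,0],0.03],
    [[0,0,0.03],[0,0,0],0.06],
    [[0,0,0],[0,0,0],0.06],
  ],
)

```text
clock: 16.75
position: [0.5173, -0.2441, 0.1005]
ee_rot: [2.66, 1.661, 0.006]
force: [0.0, -0.2, -0.2]
width: 0.215
```

```bash
python3 look.py w11
```

```text
[ 0.5173 -0.2441  0.1005] yaw 1.116549331906696 0.21510246311519796 [-0.007  0.046  0.014  0.054  0.017 -0.061 -0.015]
up [[298.6, 218.1], [334.6, 218.3]]
down [[300.0, 216.6], [333.1, 216.8]]
[ 300  158   34   60 1807] right [333 201] bottom [302 217]
```

Request:
send_rows(
  deltas=[
    [[0,0,0.02],[0,0,-0.1],0.06],
    [[0,-0.008,0.02],[0,0,-0.12],0.06],
    [[0.003,-0.015,0],[0,0,-0.125],0.06],
    [[0.003,-0.015,0],[0,0,-0.125],0.06],
    [[0.003,-0.015,0],[0,0,-0.125],0.06],
    [[0.003,-0.015,0],[0,0,-0.125],0.06],
    [[0.003,-0.015,0],[0,0,-0.125],0.06],
    [[0.003,-0.015,0],[0,0,-0.125],0.06],
    [[0,0,0],[0,0,-0.105],0.06],
    [[0,0,0],[0,0,0],0.06],
  ],
)

```text
clock: 17.8
position: [0.5319, -0.3414, 0.135]
ee_rot: [-3.14, -0.062, 0.003]
force: [0.2, -0.3, -0.2]
width: 0.653
```

```bash
python3 look.py w12
python3 - <<'E'
from h import *
c=cam('wrist');g=cv2.imread('pics/w12.png');hsv=cv2.cvtColor(g,cv2.COLOR_BGR2HSV);V=hsv[...,2];S=hsv[...,1]
m=((V>130)&(S<100)).astype(np.uint8);m[:130]=0;m[240:]=0;m[:,:262]=0;m[:,375:]=0
ct,_=cv2.findContours(m,0,1);q=cv2.convexHull(max(ct,key=cv2.contourArea));e=cv2.fitEllipse(q);print(e,ray(0,e[0],.024,c).round(4))
cv2.imwrite('pics/c12.png',cv2.resize(g[90:245,40:380],None,fx=2.3,fy=2.3,interpolation=cv2.INTER_CUBIC))
E
```

```text
[ 0.5319 -0.3414  0.135 ] yaw -6.243804980596902 0.6531434423812588 [ 0.004 -0.009 -0.035  0.005  0.013  0.004  0.113]
up [[224.1, 226.3], [237.0, 199.8]]
down [[235.3, 221.7], [247.6, 196.9]]
[ 183  170   67   52 1666] right [249 199] bottom [235 221]
((319.5556945800781, 185.56776428222656), (86.135009765625, 88.2515640258789), 88.84436798095703) [[ 0.5376 -0.3411  0.024 ]]
```

View pics/c12.png

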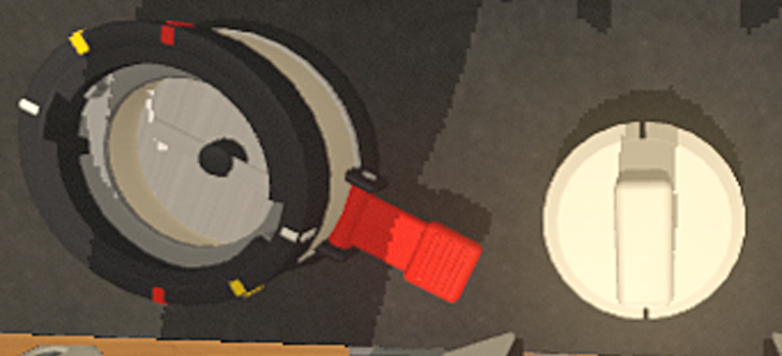

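The lever is now down: its corners at (249,199) and (235,221) match the "down" projection. The lid stands at (320,186), bar aligned with the tool. I go on to the grasp.

Request:
send_rows(
  deltas=[
    [[0.004,-0.001,-0.02],[0,0,0.016],0.06],
    [[0,0,-0.03],[0,0,0],0.06],
    [[0,0,-0.03],[0,0,0],0.06],
    [[0,0,-0.02],[0,0,0],0.06],
    [[0,0,-0.01],[0,0,0],0.06],
    [[0,0,-0.007],[0,0,0],0.06],
    [[0,0,-0.005],[0,0,0],0.06],
    [[0,0,-0.005],[0,0,0],0.06],
    [[0,0,-0.003],[0,0,0],0.06],
    [[0,0,0],[0,0,0],0.06],
  ],
)

```text
clock: 18.85
position: [0.5367, -0.3423, 0.0066]
ee_rot: [3.14, 0.091, 0.0]
force: [-0.8, -1.3, 0.1]
width: 0.657
```

Run:
```python
from h import *
s=arm.observe();print(s['position'],2*np.arctan2(s['ee_rot'][1],s['ee_rot'][0]),s['force'],s['width'])
```

```text
[ 0.53674258 -0.34233363  0.00658865] 0.05791752272003182 [-0.76699692 -1.26022053  0.086932  ] 0.6574561452794246
```

Request:
send_rows(
  deltas=[
    [[0,0,-0.003],[0,0,0],0.06],
    [[0,0,-0.002],[0,0,0],0.06],
    [[0,0,-0.002],[0,0,0],0.06],
    [[0,0,0],[0,0,0],0.0],
    [[0,0,0],[0,0,0],0.0],
    [[0,0,0],[0,0,0],0.0],
    [[0,0,0],[0,0,0],0.0],
    [[0,0,0],[0,0,0],0.0],
    [[0,0,0],[0,0,0],0.0],
    [[0,0,0],[0,0,0],0.0],
  ],
  force=30,
)

```text
clock: 19.85
position: [0.5367, -0.3423, -0.0004]
ee_rot: [3.14, 0.091, 0.0]
force: [1.4, 1.5, 0.9]
width: 0.263
```

Gripped: opening 24.1 mm equals the bar's width. I lift and carry it over.

Request:
send_rows(
  deltas=[
    [[0,0,0.02],[0,0,0],0.0],
    [[0,0,0.03],[0,0,0],0.0],
    [[0,0,0.03],[0,0,0.06],0.0],
    [[0.002,0.015,0.02],[0,0,0.12],0.0],
    [[0.003,0.025,0],[0,0,0.13],0.0],
    [[0.004,0.03,0],[0,0,0.14],0.0],
    [[0.004,0.03,0],[0,0,0.14],0.0],
    [[0.004,0.03,0],[0,0,0.14],0.0],
    [[0.003,0.03,0],[0,0,0.14],0.0],
    [[0.003,0.028,0],[0,0,0.14],0.0],
  ],
)

```text
clock: 20.85
position: [0.5596, -0.1529, 0.0995]
ee_rot: [-2.699, -1.607, 0.0]
force: [0.3, 0.5, -1.6]
width: 0.258
```

Request:
send_rows(
  deltas=[
    [[0,0,0],[0,0,0.04],0.0],
    [[0,0,0],[0,0,0],0.0],
    [[0,0,0],[0,0,0],0.0],
    [[0,0,0],[0,0,0],0.0],
    [[0,0,0],[0,0,0],0.0],
    [[0,0,0],[0,0,0],0.0],
    [[0,0,0],[0,0,0],0.0],
    [[0,0,0],[0,0,0],0.0],
    [[0,0,0],[0,0,0],0.0],
    [[0,0,0],[0,0,0],0.0],
  ],
)

```text
clock: 21.85
position: [0.5597, -0.1543, 0.0995]
ee_rot: [2.672, 1.652, -0.0]
force: [-0.2, 0.4, -1.4]
width: 0.256
```

Run:
```python
from h import *
s=arm.observe();print(s['position'],2*np.arctan2(s['ee_rot'][1],s['ee_rot'][0]),s['force'],s['width'])
c=cam('wrist');a=get_image('wrist');b=get_image('top');sc=get_image('scene')
for n,i in(('w13',a),('t13',b),('s13',sc)): cv2.imwrite(f'pics/{n}.png',i[:,:,::-1])
print('marks pred',proj(0,[[.5597+.052*np.cos(x),-.1535+.052*np.sin(x),.066] for x in(1.109,.459,-.191)],c).round(1).tolist())
x,y=s['position'][:2];z=s['position'][2]
print('ptr pred',proj(0,[[x+.044*np.cos(1.109),y+.044*np.sin(1.109),z+.026],[x-.044*np.cos(1.109),y-.044*np.sin(1.109),z+.026]],c).round(1).tolist())
cv2.imwrite('pics/m13.png',cv2.hconcat([cv2.resize(a[60:260,200:440],(576,480),interpolation=2)])[:,:,::-1])
```

```text
[ 0.55968612 -0.15430663  0.09952673] 1.1077113814843713 [-0.21539803  0.4136203  -1.42445477] 0.25629042661237766
marks pred [[319.5, 147.9], [360.3, 161.8], [382.3, 196.3]]
ptr pred [[320.3, 173.3], [320.2, 305.2]]
```

View pics/m13.png

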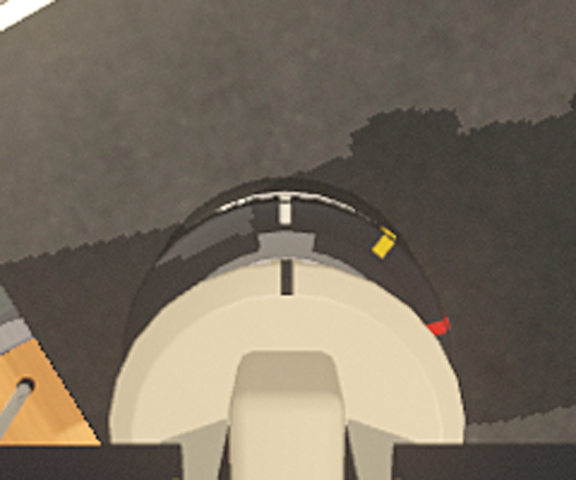

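Alignment is good: the white mark at (319,147) and the yellow at (360,161) fall within 0.5 px of prediction, and the lid pointer at (320,172) is in line with the slot. I lower the lid.

Request:
send_rows(
  deltas=[
    [[0,0.0007,-0.01],[0,0,0],0.0],
    [[0,0,-0.015],[0,0,0],0.0],
    [[0,0,-0.006],[0,0,0],0.0],
    [[0,0,-0.004],[0,0,0],0.0],
    [[0,0,-0.003],[0,0,0],0.0],
    [[0,0,-0.003],[0,0,0],0.0],
    [[0,0,-0.002],[0,0,0],0.0],
    [[0,0,-0.002],[0,0,0],0.0],
    [[0,0,-0.001],[0,0,0],0.0],
    [[0,0,0],[0,0,0],0.0],
  ],
)

```text
clock: 23.0
position: [0.5597, -0.1536, 0.0535]
ee_rot: [2.672, 1.652, -0.0]
force: [0.1, -0.3, -1.5]
width: 0.258
```

Request:
send_rows(
  deltas=[
    [[0,0,-0.001],[0,0,0],0.0],
    [[0,0,-0.001],[0,0,0],0.0],
    [[0,0,-0.001],[0,0,0],0.0],
    [[0,0,-0.0005],[0,0,0],0.0],
    [[0,0,-0.0005],[0,0,0],0.0],
    [[0,0,-0.0005],[0,0,0],0.0],
    [[0,0,0],[0,0,0],0.0],
    [[0,0,0],[0,0,0],0.0],
    [[0,0,0],[0,0,0],0.0],
    [[0,0,0],[0,0,0],0.0],
  ],
)

```text
clock: 24.0
position: [0.5597, -0.1536, 0.0495]
ee_rot: [2.672, 1.652, 0.0]
force: [-2.0, 0.2, 4.4]
width: 0.261
```

Request:
send_rows(
  deltas=[
    [[0,0,0],[0,0,0],0.0],
    [[0,0,0],[0,0,-0.06],0.0],
    [[0,0,0],[0,0,-0.08],0.0],
    [[0,0,0],[0,0,-0.08],0.0],
    [[0,0,0],[0,0,-0.08],0.0],
    [[0,0,0],[0,0,-0.08],0.0],
    [[0,0,0],[0,0,-0.08],0.0],
    [[0,0,0],[0,0,-0.08],0.0],
    [[0,0,0],[0,0,-0.06],0.0],
    [[0,0,0],[0,0,-0.03],0.0],
  ],
  force=50,
)

```text
clock: 25.0
position: [0.56, -0.1535, 0.0495]
ee_rot: [3.053, 0.741, 0.001]
force: [-1.7, -0.1, 6.1]
width: 0.257
```

Request:
send_rows(
  deltas=[
    [[0,0,0],[0,0,-0.015],0.0],
    [[0,0,0],[0,0,0],0.0],
    [[0,0,0],[0,0,0],0.0],
    [[0,0,0],[0,0,0],0.0],
    [[0,0,0],[0,0,0],0.0],
    [[0,0,0],[0,0,0],0.0],
    [[0,0,0],[0,0,0],0.0],
    [[0,0,0],[0,0,0],0.0],
    [[0,0,0],[0,0,0],0.0],
    [[0,0,0],[0,0,0],0.0],
  ],
)

```text
clock: 26.0
position: [0.5599, -0.1535, 0.0495]
ee_rot: [3.057, 0.722, 0.001]
force: [-2.2, 1.4, 6.1]
width: 0.255
```

Run:
```python
from h import *
s=arm.observe();print(s['position'],2*np.arctan2(s['ee_rot'][1],s['ee_rot'][0]),s['force'],s['ft_torque'],s['width'])
c=cam('wrist');a=get_image('wrist');b=get_image('top')
for n,i in(('w14',a),('t14',b)): cv2.imwrite(f'pics/{n}.png',i[:,:,::-1])
for x in(1.109,.459,-.191): print('mark',x,proj(0,[.5597+.052*np.cos(x),-.1535+.052*np.sin(x),.066],c).round(1).tolist())
cv2.imwrite('pics/m14.png',cv2.resize(a[60:260,200:440],(720,600),interpolation=2)[:,:,::-1])
```

```text
[ 0.55994709 -0.15352609  0.04950137] 0.46363007824507707 [-2.22935548  1.37196244  6.14474629] [0.12221622 0.46011186 0.16477057] 0.25542837339017493
mark 1.109 [[268.2, 174.2]]
mark 0.459 [[319.9, 157.0]]
mark -0.191 [[371.3, 174.7]]
```

View pics/m14.png

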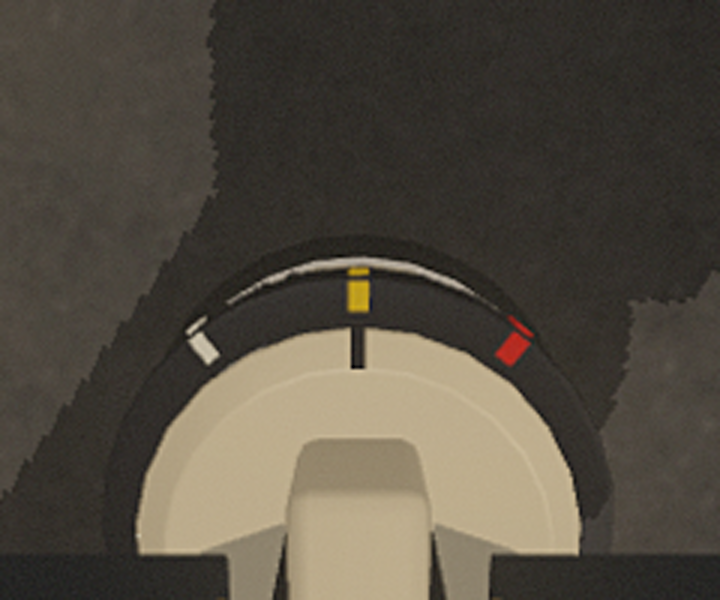

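The pointer at (319,176) meets the yellow mark at (320,158), midway between white and red. The wrist torque of 0.165 N m agrees with the pulse spring (0.15). I hand the job in.

Run:
```python
from h import *
from cell import job
a,b=cv2.imread('pics/top0.png'),cv2.imread('pics/t14.png');d=cv2.absdiff(a,b).max(2)
for n,(u,v) in dict(mug=(407,175),spoon=(420,222),honey=(292,121),coffee=(207,100),tea=(254,102),spice=(329,128),green=(418,282)).items():
  print(n,(d[v-12:v+12,u-12:u+12]>60).mean().round(2))
print(job.sign_off())
```

```text
mug 0.0
spoon 0.16
honey 0.0
coffee 0.0
tea 0.95
spice 0.0
green 0.56
the job is handed in; nothing more can be done
None
```

The job is handed in, at about 26 s of the 42 s: the clamp lever is down, and the lid is in the collar, held on the yellow pulse mark with a 50 N grip.

- **Clamp lever:** it took several presses. The fingertips sit about 30 mm above the reported TCP, so the first press never touched the lever. The next released just short of the snap-over point and the lever sprang back. After the last, deeper press, its corners in the wrist picture matched the "down" position to about 2 px. I did not see the lever again after fitting the lid.
- **Lid:**
  - The lid went fully in. TCP height when seated was 0.0495 m against 0.0496 m expected, with about 6 N of contact.
  - I turned it 0.64 rad. The last picture shows its pointer on the yellow mark.
  - The wrist torque of 0.165 N m fits the spring's 0.15 N m at that point, and the lid did not reach the lock.
- **Other things:** comparing top pictures from before and after, the mug, honey, coffee canister and spice jar were unchanged. The comparison did differ at the tea canister, the green look-alike and slightly at the spoon. I put this down to the arm and its shadow, since the gripper did not go near them, but I did not confirm it.
- **Pictures:** I viewed 14 against the budget of 10, because of the extra lever checks.

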